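# Clear the spacer plates and snap the retaining clip into the shaft groove

### The job

Lift the two spacer plates off the clip one at a time and set them down (not dropped) as a neat pile on the rubber pad, upper plate first, lying along the pad. Then slide the gate fully out of the channel by its black post, and push the open clip along the channel, without lifting it, until it snaps fully home in the groove of the upright shaft, with the gate left open. Leave everything else on the bench where it is.

Things in the scene. Friction and masses are not known exactly. Their poses are not given: they have to be found in the camera images.
- fixture: Fixed aluminium clip-fitting fixture, base 310 x 100 mm, origin on the bench under it; its x runs along the channel towards the shaft, z up. The channel floor, 60 mm above the bench, spans x = -150 to +62 mm, open at the rear (-x), between rails 5 mm high (inner faces y = +-39, outer +-48 mm).
- groove (a point): Centre of the groove of the fixed upright steel shaft, on its axis, at x = +75, y = 0 mm of the fixture, 65 mm above the bench (5 mm above the channel floor); axes as the fixture. The groove is 24 mm in diameter and 14 mm high from floor level up; above it a collar 40 mm in diameter; shaft top 100 mm above the bench.
- gate (a joint): Slide of the steel gate bar (12 mm wide) that crosses the channel between clip and shaft, 20 mm or more ahead of the clip: 0 = closed (its top 14 mm above the channel floor), 0.075 m = fully open. It opens towards the fixture's +y, with about 2 N of friction, and stays where it is left.
- gate_post (a point): On the axis of the upright black post (16 mm diameter, top 16 mm above this point, foot 30 mm below it) that moves the gate, 95 mm above the bench. Closed, it is at x = +12, y = +65 mm of the fixture; it moves along the fixture's +y. Inboard of it, only the gate bar stands over rail and channel.
- clip_seat (a point): The open retaining clip: dark spring steel, E-shaped, 85 mm long, 70 mm wide, 10 mm thick, flat on the channel floor under the plates, mouth towards the shaft. This point is the centre of its seat, half-way up (5 mm above the floor), and meets the groove point when home. Its x points out of the mouth; arm tips 38 mm ahead.
- clip_back (a point): Middle of the flat rear edge of the clip (70 mm wide, 10 mm high), 45 mm behind the seat centre: the face to push. Half-way up, 5 mm above the channel floor.
- upper_plate_c (a point): Centre (half-way up) of the upper spacer plate: flat aluminium, 50 mm in its x, 130 mm in its y, 12 mm thick, 210 g nominal. It starts on the lower plate, its long side across the channel; its centre is 88 mm above the bench.
- lower_plate_c (a point): Centre (half-way up) of the lower spacer plate, same size; it starts directly on the clip (underside 70 mm above the bench), centre 76 mm above the bench. The clip sticks out under both its long edges.
- pad_top (a point): Centre of the top face of the fixed black rubber pad, 90 mm in its x, 160 mm in its y, 4 mm thick (top 4 mm above the bench): the place for the pile, plates lying lengthwise along its y.
- upper_plate: The upper spacer plate again; origin at the centre of its underside.
- lower_plate: The lower spacer plate again; origin at the centre of its underside.
- clip: The clip again; origin on its underside below the seat centre. Its arms spring apart over the groove and snap shut beyond it in the last 20 mm of travel, at roughly 8 to 17 N of push; once home it has about 1 mm of play.
- parts_box: Bystander: lidded clear plastic parts box, 74 x 114 mm, 42 mm high, beside the pad; origin at the centre of its underside, long side along its y.
- bearing_block: Bystander: aluminium bearing block 60 x 50 x 40 mm, origin under its centre.
- screwdriver: Bystander: screwdriver lying on the bench along its x.
- wrench: Bystander: steel wrench lying on the bench along its x.
- collar: Bystander: steel disc 48 mm diameter, 30 mm high, origin under its centre.
- screw_cup: Bystander: aluminium cup 64 mm diameter, 45 mm high, origin under its centre.
Things that resemble listed ones, but are neither listed nor needed, are in the scene too. What is meant by the clip is not purple, and is the smaller of those in its own colour.

How it is judged:
By the outcome, as a careful person would: the job done as asked, in the order asked, and still so for the second after the job is handed in, with the robot touching nothing.
It also fails if it takes over 64 s, if anything falls off the work surface, if the arm or the gripper's body presses on something with over 40 N, if the wrist force passes 120 N, or if a joint passes its speed limit or range.

### The arm

A 6-joint arm with a two-finger parallel gripper is mounted at the origin on the work surface. World frame = base frame: x ahead of the robot, y to its left, z up, the work surface at z = 0. Lengths are in mm, angles in rad, forces in N, time in s.
With the tool pointing down it reaches from about 250 to 775 mm from the base axis. Payload 8.9 kg.
Tool frame: the origin (TCP) lies midway between the tips of the shut fingers; the grasp point (between the pads) lies 19 mm behind it; z points along the fingers, y is the line along which they close (so a half turn about z gives the same grasp; the last joint's range is limited). The gripper opens to 85 mm and grips with 20 to 120 N. Pads are 22 mm wide; open, the fingers measure 114 mm over their backs; the gripper's body (76 mm by 85 mm) begins 54 mm behind the grasp point. The pads swing forward as they close: fully open they stand 13 mm farther back than shut.
Start: joints at [1.207, 0.291, -0.153, 1.127, 0, 1.431], TCP at [117.022, 511.79, 231.305] pointing down, gripper open.
Joint ranges: [-2.52, 2.52], [-0.91, 1.74], [-1.3, 1.37], [-1.96, 2.02], [-1.52, 1.47], [-3.14, 3.14]. Speed limits (rad/s): [2.22, 2.22, 2.79, 3.14, 3.14, 3.14].

### API

Orientations are given as a unit quaternion [x, y, z, w].
In Python, from workcell import get_obs, get_image, get_calibration, finish_job gives the robot as it stands.
- The arm moves only by the shell command python3 -m crank 'ROWS' [FORCE]. ROWS is JSON, a list of rows, each a list of 7 numbers: the shift along the tool's x, y, z in m, then the turn, a rotation vector about the tool's x, y, z in degrees, then the finger opening in m, from 0 to 0.0854. In form: [[x, y, z, wx, wy, wz, grip], ...]. A call has 1 to 12 rows; each row is the pose to reach, as a shift and turn from the pose commanded when the call began, along the tool's axes at that moment; what a row does not reach only later rows make up. A row lasts 1/12 s, in which the tool goes at most 41.7 mm and 7.16 degrees, less where a joint would pass 70% of its speed; a pose out of reach is approached as far as the arm can. A call with a gripper value outside its range is refused whole. The fingers move at their own pace and stop on an object; FORCE is the grip in N (left out, the last holds). Time passes only in rows, so rows that repeat a pose let the fingers close. It gives the time, the measured TCP pose, the force, the opening and the grip force at its end, in the units of the state.
- get_obs(): the state, without advancing time (a new reading comes with each control period).
- get_image(name): name is "scene" or "top"; returns the picture (400x640x3 uint8, red, green, blue); there is no depth.
- get_calibration(name): a dict with "mtx" (3x3 intrinsics, pixels), "distortion" ([k1, k2, p1, p2, k3] as OpenCV has them; the pictures are not rectified), "T" (4x4, takes a point from camera to world coordinates). Camera axes: x right, y down, z forward; pixel columns grow to the right and rows downward; lengths in mm; the calibration is good to about 2 mm. A picture is of the moment at which its call begins. get_calibration takes no time and is no camera call.
- finish_job(): hands the job in; it is judged then, once.
The state is a dict: "time": time; "joint_pos": joint angles; "joint_vel": joint speeds; "effort": joint torques, N m; "ee_pos": TCP position; "tool_rot": TCP orientation; "contact_force": force on the tool from outside, world axes, zero at the start; "ft_torque": the same for the moment, N m; "gripper_width": finger opening in mm; "gripper_force": force on a finger pad.
Only numpy, scipy, OpenCV 4.12 (cv2) and the standard library are available. Lean on these libraries where they do the work, as an engineer would, in place of code of your own. Each camera call takes 0.05 s, during which the arm holds its last target. There are 200 camera calls.

## Working session

There is one attempt and no reset: what is moved stays moved. The work goes in short steps, Python scripts to look and compute and a shell command to move; the robot and the scene stay as the last step left them, time stands still between calls to the robot, and variables do not carry over. Pictures are saved under pics/ and viewed, at most 10 in all, crops included, and the job is handed in when it is done.

```bash
mkdir -p pics; ls
python3 - <<'E'
from workcell import *
import cv2
for n in("scene","top"):
    c=get_calibration(n);print(n,c)
    cv2.imwrite(f"pics/{n}0.png",get_image(n)[:,:,::-1])
o=get_obs();print(o)
E
```

```text
pics
scene {'mtx': array([[495.62860644,   0.        , 321.63653007],
       [  0.        , 495.62860644, 202.79929479],
       [  0.        ,   0.        ,   1.        ]]), 'distortion': array([0.01702785, 0.        , 0.        , 0.        , 0.        ]), 'T': array([[ 8.70051757e-01,  3.20539587e-01, -3.74518775e-01,
         1.07096186e+03],
       [ 4.92898364e-01, -5.53615077e-01,  6.71238817e-01,
        -9.49107618e+02],
       [ 7.81937267e-03, -7.68612204e-01, -6.39667208e-01,
         9.95349807e+02],
       [ 0.00000000e+00,  0.00000000e+00,  0.00000000e+00,
         1.00000000e+00]])}
top {'mtx': array([[381.04519606,   0.        , 318.59238201],
       [  0.        , 381.04519606, 203.47784707],
       [  0.        ,   0.        ,   1.        ]]), 'distortion': array([0.01644672, 0.        , 0.        , 0.        , 0.        ]), 'T': array([[ 1.69742675e-02, -9.90866896e-01,  1.33770955e-01,
         4.02178435e+02],
       [-9.99810747e-01, -1.55490462e-02,  1.16917752e-02,
        -5.20179245e+00],
       [-9.50498225e-03, -1.33944098e-01, -9.90943305e-01,
         1.15525967e+03],
       [ 0.00000000e+00,  0.00000000e+00,  0.00000000e+00,
         1.00000000e+00]])}
{'time': 0.1, 'joint_pos': array([ 1.20672410e+00,  2.91214476e-01, -1.54063199e-01,  1.12667815e+00,
       -8.70943351e-06,  1.43150624e+00]), 'joint_vel': array([-0.00150599, -0.00112793,  0.00130564, -0.00011489,  0.00132274,
       -0.00017198]), 'effort': array([ 2.27472170e-03, -5.37975240e+01,  3.31920290e+01,  9.24809166e-03,
       -1.46961270e-04, -1.60103559e-05]), 'ee_pos': array([116.87282404, 511.42508401, 230.7900328 ]), 'tool_rot': array([ 1.12154582e-01,  9.93690603e-01, -5.62569765e-04, -1.40159139e-04]), 'contact_force': array([-0.1425188 ,  0.85199195, -0.79345685]), 'ft_torque': array([-0.00149532,  0.00747083,  0.03666692]), 'gripper_force': 0.0, 'gripper_width': 85.41062039927662}
```

View pics/scene0.png

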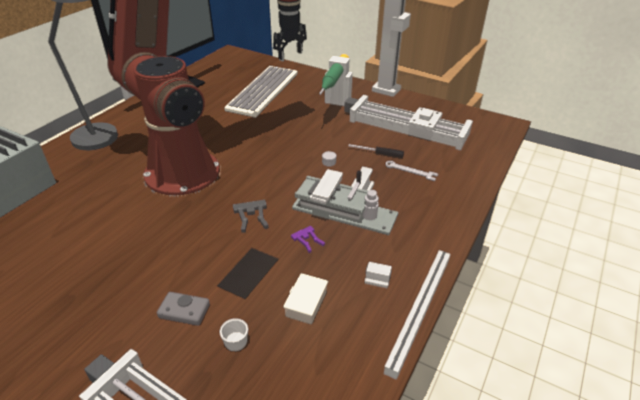

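View pics/top0.png

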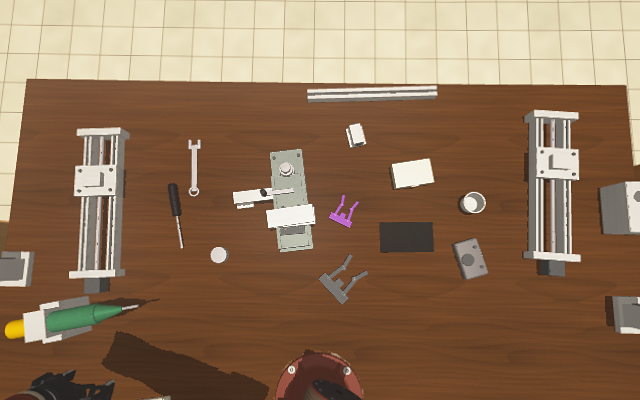

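Top view: fixture at (291,200), with plates across it at (290,217) and the shaft at (286,168). The gate post is at (263,192) and the black pad at (406,237).
Candidates for the clip: the large dark E at top (342,280), the purple E at (345,210), and the small dark one under the plates at (291,230). By the description it is the one in the channel. For the pad: black rectangle (406,237) versus grey pendant (470,258), so the black one. One close crop follows to check.

Run:
```python
import cv2,numpy as np
a=cv2.imread("pics/top0.png")[140:260,220:360]; b=cv2.imread("pics/scene0.png")[155:240,285:405]; c=cv2.imread("pics/top0.png")[150:275,370:500]
f=lambda im,s:cv2.resize(im,None,fx=s,fy=s,interpolation=cv2.INTER_CUBIC)
A=f(a,5);C=np.zeros((600,800,3),np.uint8)
C[:600,:]=cv2.copyMakeBorder(A,0,0,0,100,cv2.BORDER_CONSTANT)
cv2.imwrite("pics/cropA.png",C)
B=f(b,6);cv2.imwrite("pics/cropB.png",B)
```

```text
(no output)
```

View pics/cropA.png

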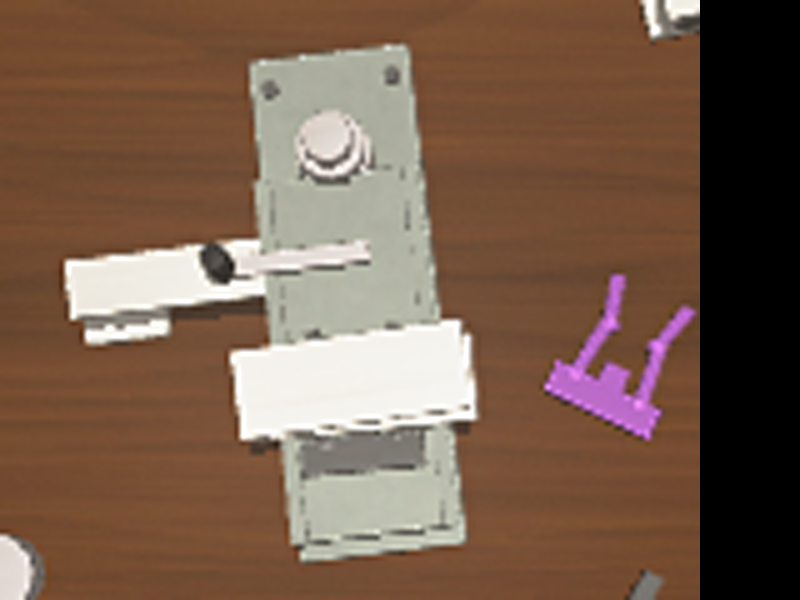

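View pics/cropB.png

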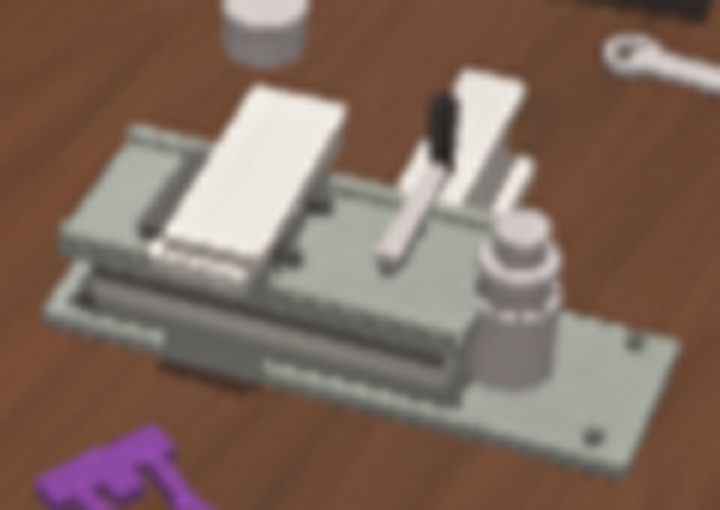

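The crop shows the dark small clip under both long edges of the plates, with plate corners at crop (232,352), (460,320), (468,405), (243,437). The black post top is at (208,250) and the shaft top at (330,135). Next I fit the poses.

```bash
cat > h.py <<'E'
import numpy as np,cv2
from scipy.optimize import least_squares
from scipy.spatial.transform import Rotation as R
from workcell import *
def proj(n,P):
    c=get_calibration(n);T=np.linalg.inv(c["T"]);P=np.atleast_2d(P).astype(float)
    return cv2.projectPoints(P,cv2.Rodrigues(T[:3,:3])[0],T[:3,3],c["mtx"],c["distortion"])[0][:,0]
def pix2w(n,uv,z):
    c=get_calibration(n);u=cv2.undistortPoints(np.array(uv,float).reshape(-1,1,2),c["mtx"],c["distortion"])[:,0]
    d=np.c_[u,np.ones(len(u))]@c["T"][:3,:3].T;o=c["T"][:3,3]
    return o+d*((z-o[2])/d[:,2])[:,None]
def fr(p,L):
    L=np.atleast_2d(np.array(L,float));c,s=np.cos(p[2]),np.sin(p[2])
    return np.c_[p[0]+c*L[:,0]-s*L[:,1],p[1]+s*L[:,0]+c*L[:,1],L[:,2]]
def fit(obs,p0):
    """obs: (cam,uv,local xyz); returns [x,y,yaw], residuals px"""
    f=lambda p:np.concatenate([proj(c,fr(p,l))[0]-uv for c,uv,l in obs])
    r=least_squares(f,p0,loss="soft_l1",x_scale=[10,10,.05]);return r.x,f(r.x).reshape(-1,2).round(1)
def turn(yaw_axis,q):
    """tool angle of tool-y axis in world"""
    y=R.from_quat(q).apply([0,1,0]);return np.arctan2(y[1],y[0])
def totool(d,q): return R.from_quat(q).inv().apply(d)
E
python3 - <<'E'
from h import *
A=lambda x,y:(220+x/5,140+y/5)
B=lambda x,y:(285+x/6,155+y/6)
obs=[("top",A(330,135),(75,0,100)),("top",A(208,252),(12,65,111)),("top",A(293,545),(-150,48,65)),("top",A(257,180),(62,48,65)),
("scene",B(525,222),(75,0,100)),("scene",B(443,95),(12,65,111)),("scene",B(133,125),(-150,48,65)),("scene",B(62,235),(-150,-48,65))]
p,r=fit(obs,[430,60,.08]);print("fix",p,np.degrees(p[2]),r.tolist())
o=[("top",A(x,y),l) for (x,y),l in zip([(232,352),(460,320),(468,405),(243,437)],[(25,65,94),(25,-65,94),(-25,-65,94),(-25,65,94)])]
s=[("scene",B(x,y),l) for (x,y),l in zip([(258,85),(345,105),(260,275),(150,245)],[(-25,65,94),(25,65,94),(25,-65,94),(-25,-65,94)])]
for k in (o,s,o+s):
    q,r=fit(k,[400,60,.1]);print("up",q,np.degrees(q[2]),r.tolist())
c,sn=np.cos(p[2]),np.sin(p[2]);d=q[:2]-p[:2];print("plate in fixture",c*d[0]+sn*d[1],-sn*d[0]+c*d[1])
g=[(380,222),(433,222),(433,251),(380,251)]
t=pix2w("top",g,4);print("pad",t.round(1).tolist(),t.mean(0))
print("box",pix2w("top",[(390,162),(431,158),(434,184),(393,189)],42).round())
o=get_obs();print("tool y deg",np.degrees(turn(0,o["tool_rot"])))
# clip rear edge at crop, top z=70
print("clip rear",[pix2w("top",[A(*a)],70).round(1).tolist() for a in((302,474),(424,462))])
E
```

```text
fix [5.75217999e+02 9.45416822e+01 1.48915301e-01] 8.532218253444785 [[-1.5, -0.7], [2.0, 0.0], [-0.2, -1.0], [-1.5, -0.5], [-0.5, 0.2], [-0.5, 1.2], [-0.5, -0.2], [-0.8, -0.8]]
up [5.09765346e+02 8.62297889e+01 1.54843843e-01] 8.8718986886831 [[-0.3, -0.3], [-0.0, -0.3], [0.8, 0.3], [-0.4, 0.3]]
up [5.16119848e+02 8.03524423e+01 1.49339814e-01] 8.55654108232922 [[-0.7, 1.4], [0.1, 1.6], [-0.5, -1.7], [1.6, -0.7]]
up [5.11072677e+02 8.59031938e+01 1.49744749e-01] 8.57974214162899 [[-0.1, -0.9], [0.2, -0.6], [0.9, -0.1], [-0.3, -0.3], [-1.2, -0.0], [-0.5, 0.2], [-1.1, -3.3], [1.1, -2.3]]
plate in fixture -64.71705393724532 0.974071844433837
pad [[504.0, -178.2, 4.0], [506.6, -337.6, 4.0], [419.8, -335.5, 4.0], [417.0, -177.8, 4.0]] [ 461.87811016 -257.26411853    4.        ]
box [[ 681. -203.   42.]
 [ 695. -325.   42.]
 [ 616. -332.   42.]
 [ 599. -211.   42.]]
tool y deg 77.1209373380882
clip rear [[[457.1, 114.7, 70.0]], [[465.0, 45.4, 70.0]]]
```

```bash
cat > go.py <<'E'
import sys
from h import *
x,y,z,yaw=map(float,sys.argv[1:5]);o=get_obs();q=o["tool_rot"];r=R.from_quat(q)
yr=np.radians(yaw);ty=np.array([np.cos(yr),np.sin(yr),0]);tz=np.array([0,0,-1.]);tx=np.cross(ty,tz)
rel=r.inv()*R.from_matrix(np.c_[tx,ty,tz])
print("tool shift m",(totool(np.array([x,y,z])-o["ee_pos"],q)/1000).round(4),"rotvec deg",np.degrees(rel.as_rotvec()).round(2),"j6",o["joint_pos"][5].round(2),"t",o["time"])
E
python3 go.py 511 86 170 8.6
```

```text
tool shift m [-0.479  -0.3268  0.0611] rotvec deg [-6.000e-02  3.000e-02  6.852e+01] j6 1.43 t 0.1
```

```bash
python3 -m crank '[[-0.04,-0.027,0.005,0,0,6,0.0854],[-0.08,-0.0545,0.01,0,0,12,0.0854],[-0.12,-0.082,0.015,0,0,18,0.0854],[-0.15,-0.102,0.02,0,0,24,0.0854],[-0.18,-0.123,0.025,0,0,30,0.0854],[-0.21,-0.143,0.03,0,0,36,0.0854],[-0.24,-0.164,0.035,0,0,42,0.0854],[-0.27,-0.184,0.04,0,0,48,0.0854],[-0.3,-0.205,0.045,0,0,54,0.0854],[-0.33,-0.225,0.05,0,0,60,0.0854],[-0.36,-0.246,0.055,0,0,66,0.0854],[-0.39,-0.266,0.06,0,0,68.5,0.0854]]' 40; python3 go.py 511 86 150 8.6
```

```text
time: 1.1
ee_pos: [438.7, 163.8, 170.9]
tool_rot: [0.654, 0.756, -0.0, -0.0]
contact_force: [0.9, 0.7, 0.6]
gripper_width: 85.4
gripper_force: 0.0
tool shift m [-0.0874  0.0604  0.0209] rotvec deg [-0.02 -0.   -0.34] j6 1.63 t 1.1
```

```bash
python3 -m crank '[[-0.03,0.02,0.007,0,0,0,0.0854],[-0.06,0.04,0.014,0,0,0,0.0854],[-0.087,0.06,0.021,0,0,0,0.0854],[-0.087,0.06,0.03,0,0,0,0.0854],[-0.087,0.06,0.04,0,0,0,0.0854],[-0.087,0.06,0.04,0,0,0,0.0854],[-0.087,0.06,0.04,0,0,0,0.0854]]' 40; python3 go.py 511 86 80 8.6
python3 - <<'E'
from h import *
im=get_image("scene")[120:240,270:430,::-1];cv2.imwrite("pics/s1.png",cv2.resize(im,None,fx=5,fy=5,interpolation=2))
E
```

```text
time: 1.68
ee_pos: [508.8, 89.2, 130.6]
tool_rot: [0.652, 0.759, -0.001, -0.001]
contact_force: [0.3, -0.7, 0.1]
gripper_width: 85.5
gripper_force: 0.0
tool shift m [-0.0035  0.0018  0.0506] rotvec deg [-0.13 -0.03  0.07] j6 1.45 t 1.6833
```

View pics/s1.png

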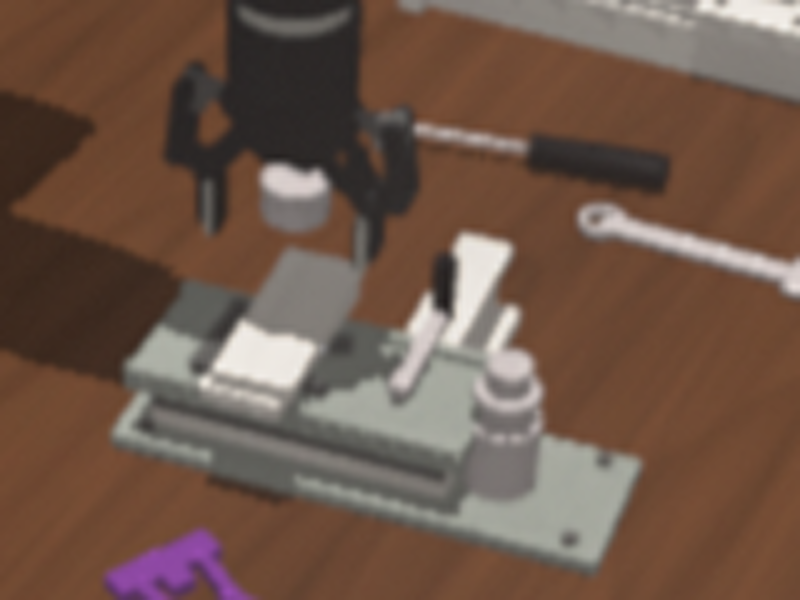

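The open fingers stand at crop (210,220) and (365,250), either side of the plate at (285,330). They straddle it, so I descend and close.

```bash
python3 -m crank '[[-0.003,0.0015,0.02,0,0,0,0.0854],[-0.003,0.0015,0.04,0,0,0,0.0854],[-0.003,0.0015,0.05,0,0,0,0.0854],[-0.003,0.0015,0.05,0,0,0,0.0854],[-0.003,0.0015,0.05,0,0,0,0.04],[-0.003,0.0015,0.05,0,0,0,0.04],[-0.003,0.0015,0.05,0,0,0,0.04],[-0.003,0.0015,0.05,0,0,0,0.04],[-0.003,0.0015,0.05,0,0,0,0.04],[-0.003,0.0015,0.05,0,0,0,0.04]]' 40; python3 go.py 511 86 120 8.6
```

```text
time: 2.57
ee_pos: [512.8, 85.9, 82.7]
tool_rot: [0.652, 0.758, 0.001, 0.001]
contact_force: [-2.3, 1.1, 6.8]
gripper_width: 49.0
gripper_force: 40.8
tool shift m [ 0.0003 -0.0017 -0.0373] rotvec deg [0.1  0.   0.03] j6 1.45 t 2.5667
```

```bash
python3 -m crank '[[0,0,-0.003,0,0,0,0.04],[0,0,-0.006,0,0,0,0.04],[0,0,-0.01,0,0,0,0.04],[0,0,-0.015,0,0,0,0.04],[0,0,-0.015,0,0,0,0.04],[0,0,-0.015,0,0,0,0.04],[0,0,-0.015,0,0,0,0.04]]' 40
python3 - <<'E'
from h import *
im=get_image("scene")[120:240,270:430,::-1];cv2.imwrite("pics/s2.png",cv2.resize(im,None,fx=5,fy=5,interpolation=2))
print(get_obs()["ee_pos"],get_obs()["contact_force"],get_obs()["ft_torque"])
E
```

```text
time: 3.15
ee_pos: [512.2, 85.8, 96.3]
tool_rot: [0.652, 0.758, -0.0, 0.0]
contact_force: [-0.7, 0.2, -3.6]
gripper_width: 48.8
gripper_force: 42.2
[512.08039002  85.75995597  96.16163301] [ 0.46811633  0.35182419 -2.11387124] [-0.02040165  0.00768806  0.03971415]
```

View pics/s2.png

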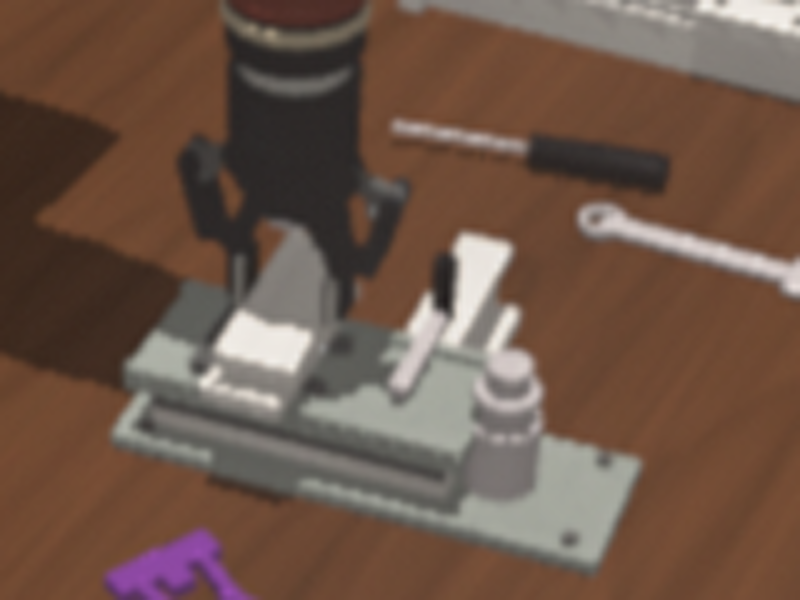

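One plate is lifted (about 2 N); the lower one stays at crop (245,375) on the clip. Next I carry it to the pad.

```bash
python3 go.py 462 -257 96 1.0; python3 -m crank '[[0,0,-0.02,0,0,0,0.04],[0,0,-0.04,0,0,0,0.04]]' 40; python3 go.py 462 -257 50 1.0
```

```text
tool shift m [-3.314e-01 -1.009e-01  2.000e-04] rotvec deg [-0.02 -0.    7.62] j6 1.45 t 3.2
time: 3.37
ee_pos: [510.9, 85.7, 135.6]
tool_rot: [0.652, 0.758, -0.001, -0.001]
contact_force: [0.6, 0.5, -2.8]
gripper_width: 48.6
gripper_force: 42.8
tool shift m [-0.3316 -0.0994  0.0858] rotvec deg [-0.19 -0.01  7.62] j6 1.45 t 3.3667
```

```bash
python3 -m crank '[[-0.015,-0.005,0,0,0,1,0.04],[-0.045,-0.015,0,0,0,2,0.04],[-0.075,-0.023,0,0,0,3,0.04],[-0.105,-0.032,0,0,0,4,0.04],[-0.14,-0.042,0,0,0,5,0.04],[-0.175,-0.053,0.01,0,0,6,0.04],[-0.21,-0.063,0.025,0,0,7,0.04],[-0.245,-0.073,0.04,0,0,7.6,0.04],[-0.275,-0.082,0.055,0,0,7.6,0.04],[-0.305,-0.091,0.065,0,0,7.6,0.04],[-0.325,-0.097,0.07,0,0,7.6,0.04],[-0.331,-0.099,0.075,0,0,7.6,0.04]]' 40; python3 -m crank '[[0,0,0,0,0,0,0.04],[0,0,0,0,0,0,0.04],[0,0,0,0,0,0,0.04]]' 40;python3 go.py 462 -257 10 1.0
python3 - <<'E'
from h import *
im=get_image("top")[150:275,330:480,::-1];cv2.imwrite("pics/t3.png",cv2.resize(im,None,fx=4.8,fy=4.8,interpolation=2))
E
```

```text
time: 4.37
ee_pos: [463.3, -259.5, 60.5]
tool_rot: [0.702, 0.712, -0.0, 0.0]
contact_force: [-0.1, -0.2, -2.3]
gripper_width: 48.7
gripper_force: 42.8
time: 4.62
ee_pos: [464.1, -255.1, 61.5]
tool_rot: [0.7, 0.714, 0.0, -0.0]
contact_force: [0.3, 1.0, -2.6]
gripper_width: 48.7
gripper_force: 42.8
tool shift m [-0.0019 -0.0021  0.0515] rotvec deg [-0.01 -0.03  0.08] j6 0.91 t 4.6167
```

View pics/t3.png

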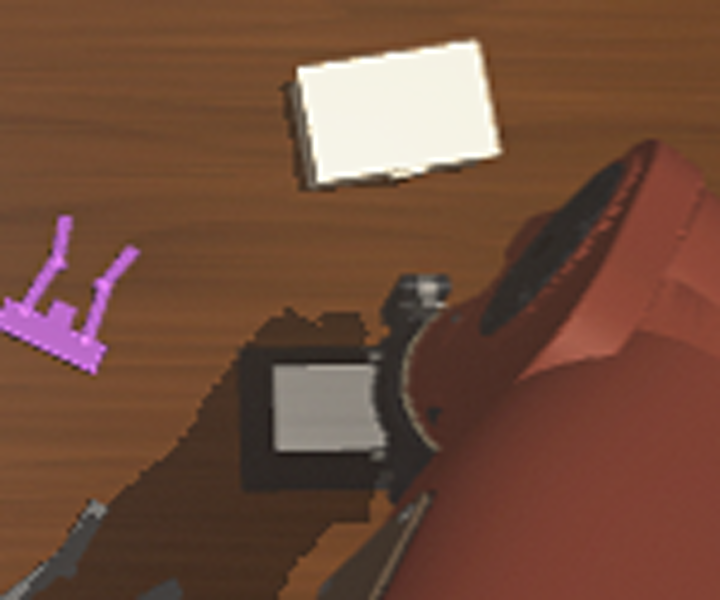

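The held plate (crop 273–385, 365–452) lies parallel to the pad (left edge at 241, rows 345–490). I check its offset and go lower.

```bash
python3 - <<'E'
from h import *
k=lambda x,y:(330+x/4.8,150+y/4.8)
print(pix2w("top",[k(273,366),k(273,452)],72.5).round(1),pix2w("top",[k(241,346),k(241,490),k(375,346)],4).round(1))
E
python3 -m crank '[[-0.002,-0.002,0.02,0,0,0,0.04],[-0.002,-0.002,0.036,0,0,0,0.04],[-0.002,-0.002,0.046,0,0,0,0.04],[-0.002,-0.002,0.05,0,0,0,0.04],[-0.002,-0.002,0.05,0,0,0,0.04],[-0.002,-0.002,0.05,0,0,0,0.04],[-0.002,-0.002,0.05,0,0,0,0.04]]'
```

```text
[[ 486.2 -187.3   72.5]
 [ 435.6 -186.9   72.5]] [[ 503.8 -178.8    4. ]
 [ 413.8 -178.4    4. ]
 [ 505.2 -262.9    4. ]]
time: 5.25
ee_pos: [462.6, -258.6, 12.1]
tool_rot: [0.701, 0.713, 0.0, 0.001]
contact_force: [0.4, 1.0, -2.0]
gripper_width: 48.7
gripper_force: 42.8
```

```bash
python3 -m crank '[[0,0,0.003,0,0,0,0.04],[0,0,0.005,0,0,0,0.04],[0,0,0.006,0,0,0,0.04],[0,0,0.006,0,0,0,0.04],[0,0,0.006,0,0,0,0.04]]'
```

```text
time: 5.67
ee_pos: [461.9, -258.3, 5.3]
tool_rot: [0.701, 0.713, -0.0, -0.0]
contact_force: [-0.0, 0.3, -2.3]
gripper_width: 48.6
gripper_force: 42.8
```

```bash
python3 -m crank '[[0,0,0.0007,0,0,0,0.04],[0,0,0.0014,0,0,0,0.04],[0,0,0.0014,0,0,0,0.04],[0,0,0.0014,0,0,0,0.04]]'
```

```text
time: 6.0
ee_pos: [462.1, -258.5, 4.7]
tool_rot: [0.701, 0.713, 0.0, 0.0]
contact_force: [-3.6, 1.5, 9.7]
gripper_width: 49.0
gripper_force: 44.0
```

```bash
python3 -m crank '[[0,0,0,0,0,0,0.055],[0,0,-0.0005,0,0,0,0.06],[0,0,-0.001,0,0,0,0.07],[0,0,-0.001,0,0,0,0.075],[0,0,-0.001,0,0,0,0.08],[0,0,-0.01,0,0,0,0.0854],[0,0,-0.03,0,0,0,0.0854],[0,0,-0.06,0,0,0,0.0854],[0,0,-0.09,0,0,0,0.0854],[0,0,-0.12,0,0,0,0.0854],[0,0,-0.12,0,0,0,0.0854]]'; python3 go.py 510 86 125 8.6
```

```text
time: 6.92
ee_pos: [464.7, -260.3, 129.9]
tool_rot: [0.701, 0.713, 0.001, 0.004]
contact_force: [1.7, -0.9, -0.3]
gripper_width: 85.2
gripper_force: 0.0
tool shift m [0.3455 0.0515 0.0035] rotvec deg [ 0.36  0.33 -7.57] j6 0.9 t 6.9167
```

Run:
```python
from h import *
t=get_image("top")[140:260,220:360,::-1];s=get_image("scene")[215:300,210:340,::-1]
C=np.zeros((590,800,3),np.uint8)
a=cv2.resize(t,None,fx=4,fy=4,interpolation=2);C[:480,:560]=a
p=get_image("top")[205:265,365:445,::-1];C[:180,560:800]=cv2.resize(p,None,fx=3,fy=3,interpolation=2)
C[200:370,560-20:800]=cv2.resize(s,None,fx=2,fy=2,interpolation=2)
cv2.imwrite("pics/t4.png",C)
```

```text
(no output)
```

View pics/t4.png

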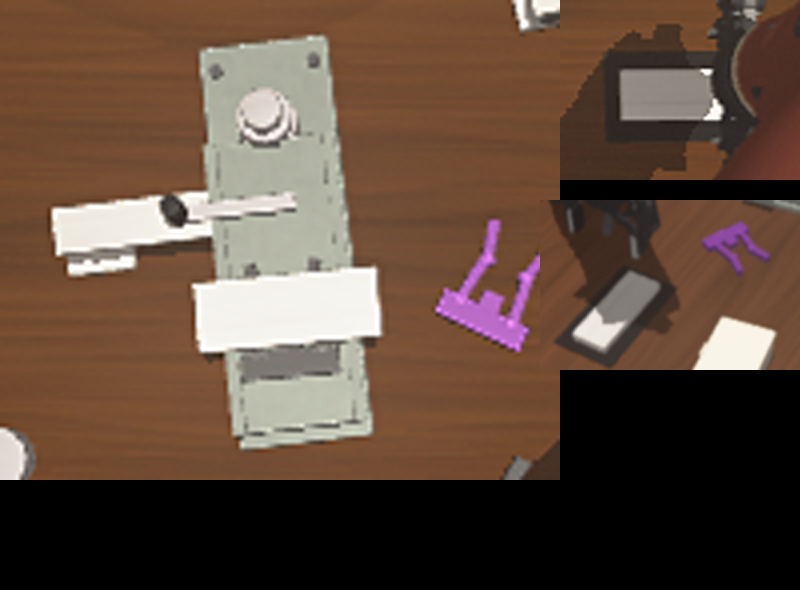

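The upper plate is on the pad, parallel to it. The lower plate's corners are at crop (192,284), (377,268), (381,335), (202,352), slightly less turned than the upper was.

```bash
python3 - <<'E'
from h import *
A=lambda x,y:(220+x/4,140+y/4)
k=[("top",A(x,y),l) for (x,y),l in zip([(192,284),(377,268),(381,335),(202,352)],[(25,65,82),(25,-65,82),(-25,-65,82),(-25,65,82)])]
q,r=fit(k,[510,86,.1]);print(q,np.degrees(q[2]),r.tolist())
E
python3 go.py 507 86 125 6
```

```text
[5.06122663e+02 8.20725143e+01 1.09356134e-01] 6.265644954296359 [[0.4, -0.2], [-0.2, -0.5], [0.4, 0.3], [-0.7, 0.3]]
tool shift m [ 0.3435  0.0511 -0.0009] rotvec deg [ 0.03  0.02 -4.98] j6 0.9 t 7.0667
```

```bash
python3 go.py 508.5 82 125 6.3;  python3 -m crank '[[0.02,0.003,0,0,0,-1,0.0854],[0.055,0.008,0,0,0,-2,0.0854],[0.09,0.013,0,0,0,-3,0.0854],[0.125,0.019,0,0,0,-4,0.0854],[0.16,0.024,0,0,0,-5,0.0854],[0.195,0.03,0,0,0,-5,0.0854],[0.23,0.036,0,0,0,-5,0.0854],[0.265,0.042,0,0,0,-5,0.0854],[0.3,0.048,0,0,0,-5,0.0854],[0.325,0.052,0,0,0,-5,0.0854],[0.339,0.053,0,0,0,-5,0.0854],[0.339,0.053,0,0,0,-5,0.0854]]';python3 -m crank '[[0,0,0,0,0,0,0.0854],[0,0,0,0,0,0,0.0854],[0,0,0,0,0,0,0.0854]]'; python3 go.py 508.5 82 73.5 6.3
```

```text
tool shift m [ 0.3395  0.0526 -0.0009] rotvec deg [ 0.03  0.02 -5.28] j6 0.9 t 7.0667
time: 8.07
ee_pos: [507.8, 84.2, 122.5]
tool_rot: [0.668, 0.744, -0.001, -0.001]
contact_force: [-0.9, -0.5, -0.3]
gripper_width: 85.1
gripper_force: 0.0
time: 8.32
ee_pos: [508.6, 80.5, 123.5]
tool_rot: [0.669, 0.743, -0.0, -0.0]
contact_force: [0.4, 0.1, 0.6]
gripper_width: 85.3
gripper_force: 0.0
tool shift m [0.0015 0.0001 0.05  ] rotvec deg [-0.06  0.01 -0.35] j6 1.48 t 8.3167
```

```bash
python3 -m crank '[[0.0015,0,0.02,0,0,-0.3,0.0854],[0.0015,0,0.04,0,0,-0.3,0.0854],[0.0015,0,0.05,0,0,-0.3,0.0854],[0.0015,0,0.05,0,0,-0.3,0.0854],[0.0015,0,0.05,0,0,-0.3,0.0854],[0.0015,0,0.05,0,0,-0.3,0.06],[0.0015,0,0.05,0,0,-0.3,0.04],[0.0015,0,0.05,0,0,-0.3,0.04],[0.0015,0,0.05,0,0,-0.3,0.04],[0.0015,0,0.05,0,0,-0.3,0.04],[0.0015,0,0.05,0,0,-0.3,0.04]]' 40
```

```text
time: 9.23
ee_pos: [509.3, 83.0, 75.1]
tool_rot: [0.667, 0.745, 0.0, 0.001]
contact_force: [-3.3, -0.8, 8.3]
gripper_width: 48.1
gripper_force: 40.0
```

```bash
python3 -m crank '[[0,0,-0.003,0,0,0,0.04],[0,0,-0.006,0,0,0,0.04],[0,0,-0.015,0,0,0,0.04],[0,0,-0.03,0,0,0,0.04],[0,0,-0.055,0,0,0,0.04],[0,0,-0.055,0,0,0,0.04],[0,0,-0.055,0,0,0,0.04]]'; python3 go.py 462 -258.5 60 1.0
```

```text
time: 9.82
ee_pos: [509.9, 83.1, 130.4]
tool_rot: [0.667, 0.745, 0.001, 0.001]
contact_force: [-0.3, -0.2, -2.8]
gripper_width: 48.3
gripper_force: 42.0
tool shift m [-0.3342 -0.0855  0.0703] rotvec deg [0.17 0.01 5.32] j6 1.48 t 9.8167
```

```bash
python3 -m crank '[[-0.015,-0.004,0,0,0,1,0.04],[-0.045,-0.011,0,0,0,2,0.04],[-0.075,-0.019,0,0,0,3,0.04],[-0.105,-0.027,0,0,0,4,0.04],[-0.14,-0.036,0,0,0,5,0.04],[-0.175,-0.045,0.01,0,0,5.3,0.04],[-0.21,-0.054,0.025,0,0,5.3,0.04],[-0.245,-0.063,0.04,0,0,5.3,0.04],[-0.275,-0.07,0.055,0,0,5.3,0.04],[-0.305,-0.078,0.065,0,0,5.3,0.04],[-0.325,-0.083,0.07,0,0,5.3,0.04],[-0.334,-0.0855,0.07,0,0,5.3,0.04]]'; python3 -m crank '[[0,0,0.01,0,0,0,0.04],[0,0,0.02,0,0,0,0.04],[0,0,0.03,0,0,0,0.04],[0,0,0.03,0,0,0,0.04],[0,0,0.03,0,0,0,0.04]]';python3 go.py 462 -258.5 23 1.0
python3 - <<'E'
from h import *
a=get_image("top")[205:265,365:445,::-1];b=get_image("scene")[235:305,205:285,::-1]
C=np.zeros((600,800,3),np.uint8);C[:300,:400]=cv2.resize(a,None,fx=5,fy=5,interpolation=2);C[:560,160:800]=C[:560,160:800]
b=cv2.resize(b,None,fx=5,fy=5,interpolation=2);C[:350,400:]=b
cv2.imwrite("pics/t5.png",C[:350])
E
```

```text
time: 10.82
ee_pos: [458.9, -260.3, 57.0]
tool_rot: [0.702, 0.712, -0.0, -0.001]
contact_force: [0.4, -0.6, -2.5]
gripper_width: 48.1
gripper_force: 42.0
time: 11.23
ee_pos: [460.1, -256.7, 28.1]
tool_rot: [0.7, 0.714, -0.0, -0.001]
contact_force: [-1.4, -0.6, -1.9]
gripper_width: 48.1
gripper_force: 42.0
tool shift m [-0.0018  0.0018  0.0051] rotvec deg [-0.09 -0.08  0.11] j6 0.9 t 11.2333
```

View pics/t5.png

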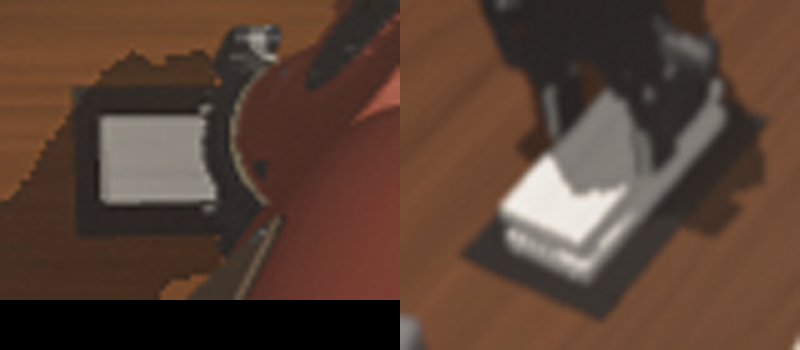

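The held plate's left end is at crop 99 (px 384.8), just above the first plate (left end px 385), and both are parallel to the pad. I compute the small offset.

```bash
python3 - <<'E'
from h import *
print(pix2w("top",[(365+99/5,205+115/5),(365+99/5,205+202/5)],35).round(1),pix2w("top",[(385,205+69/3),(385,205+120/3)],16).round(1))
E
python3 -m crank '[[-0.0005,0.0018,0.003,0,0,0,0.04],[-0.0005,0.0018,0.005,0,0,0,0.04],[-0.0005,0.0018,0.005,0,0,0,0.04],[-0.0005,0.0018,0.005,0,0,0,0.04]]'
```

```text
[[ 483.8 -187.5   35. ]
 [ 433.1 -187.2   35. ]] [[ 485.2 -191.2   16. ]
 [ 434.8 -190.8   16. ]]
time: 11.67
ee_pos: [462.4, -258.8, 23.9]
tool_rot: [0.701, 0.713, 0.0, -0.0]
contact_force: [-1.3, -0.1, -2.0]
gripper_width: 47.7
gripper_force: 42.0
```

```bash
python3 -m crank '[[-0.0014,0,0.001,0,0,0,0.04],[-0.0014,0,0.002,0,0,0,0.04],[-0.0014,0,0.002,0,0,0,0.04],[-0.0014,0,0.002,0,0,0,0.04]]';python3 -m crank '[[0,0,0.001,0,0,0,0.04],[0,0,0.001,0,0,0,0.04],[0,0,0.001,0,0,0,0.04]]'
```

```text
time: 12.0
ee_pos: [462.3, -260.3, 21.9]
tool_rot: [0.701, 0.713, 0.0, -0.0]
contact_force: [-0.1, -0.1, -2.3]
gripper_width: 48.2
gripper_force: 42.0
time: 12.25
ee_pos: [462.5, -260.3, 21.2]
tool_rot: [0.701, 0.713, -0.0, 0.0]
contact_force: [-1.3, 0.7, 2.9]
gripper_width: 48.2
gripper_force: 42.5
```

Contact; press slightly, release and rise.

```bash
python3 -m crank '[[0,0,0.0005,0,0,0,0.04],[0,0,0.0005,0,0,0,0.055],[0,0,0,0,0,0,0.06],[0,0,0,0,0,0,0.07],[0,0,0,0,0,0,0.075],[0,0,0,0,0,0,0.08],[0,0,-0.01,0,0,0,0.0854],[0,0,-0.03,0,0,0,0.0854],[0,0,-0.06,0,0,0,0.07],[0,0,-0.09,0,0,0,0.03],[0,0,-0.13,0,0,0,0],[0,0,-0.14,0,0,0,0]]'
python3 - <<'E'
from h import *
p=[575.2,94.5,.149]
# post approach side: inboard (y<57) of the post, fingers shut, push +y.  robot bias +2,+0
for n,l in(("post",(12,65,95)),("behind clip",(-150,0,65)),("above inboard",(12,46,95)),("open end",(12,121,95))):print(n,fr(p,l).round(1))
E
python3 go.py 584 142 165 8.5
```

```text
time: 13.25
ee_pos: [464.5, -261.7, 167.0]
tool_rot: [0.701, 0.713, 0.0, 0.004]
contact_force: [0.9, -1.0, 0.6]
gripper_width: 38.6
gripper_force: 0.0
post [[577.4 160.6  95. ]]
behind clip [[426.9  72.2  65. ]]
above inboard [[580.2 141.8  95. ]]
open end [[569.1 215.9  95. ]]
tool shift m [0.4015 0.1268 0.0009] rotvec deg [ 0.31  0.28 -7.47] j6 0.9 t 13.25
```

```bash
python3 go.py 579 161.5 150 8.5; python3 -m crank '[[0.02,0.006,0,0,0,-1,0.05],[0.055,0.018,0,0,0,-2,0.05],[0.09,0.03,0,0,0,-3,0.05],[0.125,0.042,0,0,0,-4,0.05],[0.16,0.053,0,0,0,-5,0.05],[0.195,0.064,0,0,0,-6,0.05],[0.23,0.075,0,0,0,-7,0.05],[0.265,0.085,0,0,0,-7.5,0.05],[0.3,0.095,0,0,0,-7.5,0.05],[0.335,0.105,0,0,0,-7.5,0.05],[0.37,0.114,0,0,0,-7.5,0.05],[0.4,0.12,0,0,0,-7.5,0.05]]';python3 -m crank '[[0.01,0,0,0,0,0,0.05],[0.02,0,0,0,0,0,0.05],[0.02,0,0,0,0,0,0.05],[0.02,0,0,0,0,0,0.05]]'; python3 go.py 579 161.5 130 8.5
```

```text
tool shift m [0.4211 0.122  0.0158] rotvec deg [ 0.31  0.28 -7.47] j6 0.9 t 13.25
time: 14.25
ee_pos: [575.7, 144.3, 161.5]
tool_rot: [0.652, 0.758, 0.0, 0.0]
contact_force: [-0.2, -0.1, 0.4]
gripper_width: 50.3
gripper_force: 0.0
time: 14.58
ee_pos: [571.9, 161.0, 161.1]
tool_rot: [0.653, 0.758, -0.0, 0.0]
contact_force: [0.0, 0.2, 0.6]
gripper_width: 50.0
gripper_force: 0.0
tool shift m [-0.0006  0.0071  0.0311] rotvec deg [-0.02  0.02  0.02] j6 1.57 t 14.5833
```

```bash
python3 -m crank '[[0,0.006,0.015,0,0,0,0.05],[0,0.006,0.03,0,0,0,0.05],[0,0.006,0.035,0,0,0,0.05],[0,0.006,0.035,0,0,0,0.05],[0,0.006,0.035,0,0,0,0.05]]'
python3 - <<'E'
from h import *
im=np.hstack([get_image("scene")[120:240,310:410,::-1],get_image("top")[150:270,220:280,::-1]]);cv2.imwrite("pics/s6.png",cv2.resize(im,None,fx=5,fy=5,interpolation=2))
E
```

```text
time: 15.0
ee_pos: [578.1, 161.6, 126.2]
tool_rot: [0.653, 0.757, -0.0, -0.0]
contact_force: [-0.6, -0.3, -0.1]
gripper_width: 50.1
gripper_force: 0.0
```

View pics/s6.png

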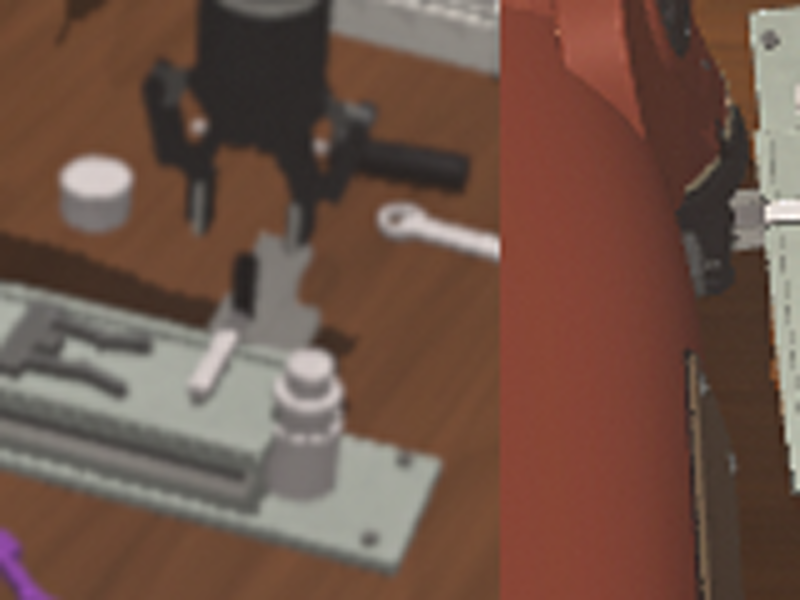

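The fingertips at crop (200,225) and (298,240) straddle the post top at (244,258). Clip is exposed and in place. I descend and grip the post.

```bash
python3 -m crank '[[0,0,0.012,0,0,0,0.05],[0,0,0.025,0,0,0,0.05],[0,0,0.036,0,0,0,0.05],[0,0,0.036,0,0,0,0.05],[0,0,0.036,0,0,0,0.03],[0,0,0.036,0,0,0,0.01],[0,0,0.036,0,0,0,0.008],[0,0,0.036,0,0,0,0.008],[0,0,0.036,0,0,0,0.008],[0,0,0.036,0,0,0,0.008]]' 40; python3 go.py 579 161.5 90 8.5
```

```text
time: 15.93
ee_pos: [576.5, 162.3, 90.6]
tool_rot: [0.653, 0.758, -0.001, -0.001]
contact_force: [-8.1, -1.2, 7.0]
gripper_width: 14.5
gripper_force: 39.2
tool shift m [-0.0012  0.0023  0.0006] rotvec deg [-0.16  0.01  0.03] j6 1.57 t 15.9333
```

```bash
python3 -m crank '[[0,-0.001,0,0,0,0,0.008],[0.004,-0.002,0,0,0,0,0.008],[0.01,-0.002,0,0,0,0,0.008],[0.018,-0.002,0,0,0,0,0.008],[0.026,-0.002,0,0,0,0,0.008],[0.034,-0.002,0,0,0,0,0.008],[0.042,-0.002,0,0,0,0,0.008],[0.05,-0.002,0,0,0,0,0.008],[0.058,-0.002,0,0,0,0,0.008],[0.064,-0.002,0,0,0,0,0.008],[0.068,-0.002,0,0,0,0,0.008],[0.07,-0.002,0,0,0,0,0.008]]'; python3 -m crank '[[0.002,0,0,0,0,0,0.008],[0.004,0,0,0,0,0,0.008],[0.004,0,0,0,0,0,0.008],[0.004,0,0,0,0,0,0.008]]'
```

```text
time: 16.93
ee_pos: [566.8, 231.6, 90.7]
tool_rot: [0.653, 0.758, 0.0, 0.002]
contact_force: [1.4, -13.3, 6.9]
gripper_width: 14.0
gripper_force: 39.6
time: 17.27
ee_pos: [566.8, 231.7, 90.7]
tool_rot: [0.654, 0.757, -0.002, 0.004]
contact_force: [2.7, -21.5, 8.0]
gripper_width: 13.8
gripper_force: 39.7
```

```bash
python3 -m crank '[[-0.003,0,0,0,0,0,0.02],[-0.003,0,0,0,0,0,0.04],[-0.003,0,0,0,0,0,0.05],[-0.003,0,0,0,0,0,0.05],[-0.003,0,-0.02,0,0,0,0.05],[-0.003,0,-0.05,0,0,0,0.05],[-0.003,0,-0.08,0,0,0,0.05],[-0.003,0,-0.08,0,0,0,0.05]]'
python3 - <<'E'
from h import *
im=np.hstack([get_image("scene")[120:240,310:410,::-1],get_image("top")[150:270,220:280,::-1]]);cv2.imwrite("pics/s7.png",cv2.resize(im,None,fx=5,fy=5,interpolation=2))
E
```

```text
time: 17.93
ee_pos: [568.5, 233.9, 175.6]
tool_rot: [0.652, 0.758, 0.004, 0.002]
contact_force: [0.5, 0.9, 0.2]
gripper_width: 50.0
gripper_force: 0.0
```

View pics/s7.png

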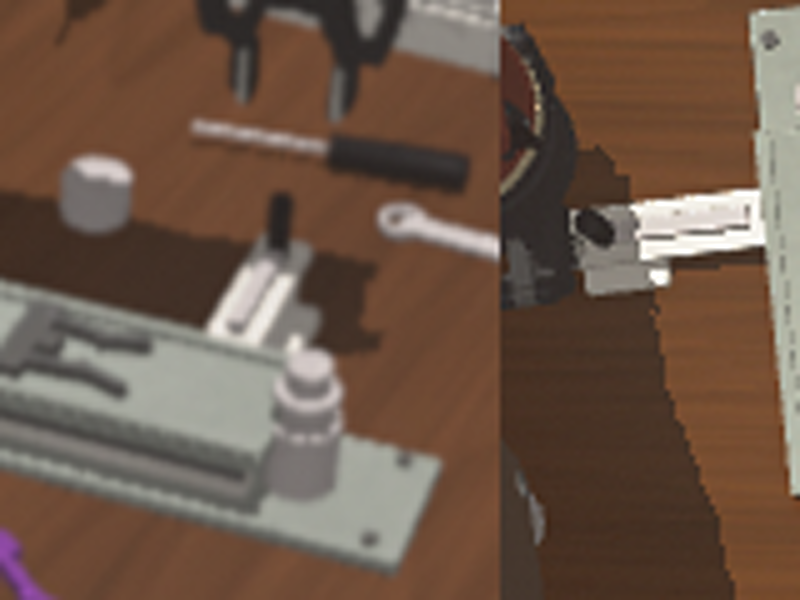

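The bar has left the channel; post top is at scene px (366,160) and top px (238.5,194.5). I miscounted: that was my 11th viewed picture, one over the limit of 10, so I view no more and work from numbers. Next I check the gate travel.

```bash
python3 - <<'E'
from h import *
p=[575.2,94.5,.149]
def loc(w):
    d=w[:2]-p[:2];c,s=np.cos(p[2]),np.sin(p[2]);return (c*d[0]+s*d[1],-s*d[0]+c*d[1])
for uv in((238.5,194.3),(239,195.4)):print("top now",loc(pix2w("top",[uv],111)[0]))
print("top before",loc(pix2w("top",[(220+213/5,140+256/5)],111)[0]))
print("scene now",loc(pix2w("scene",[(310+281/5,120+199/5)],111)[0]),"before",loc(pix2w("scene",[(310+244/5,120+259/5)],111)[0]))
print("expected open px",proj("top",fr(p,[(12,140,111)])),proj("scene",fr(p,[(12,140,111)])))
# clip from top pic now (not viewed): save dark mask stats in channel
im=get_image("top");cv2.imwrite("pics/t8.png",im[:,:,::-1])
E
python3 go.py 430 74 160 8.5
```

```text
top now (np.float64(10.411916685294202), np.float64(135.50419630241194))
top now (np.float64(7.149957567268929), np.float64(134.4483083274133))
top before (np.float64(10.174554487712259), np.float64(68.12620452979597))
scene now (np.float64(15.213854855756127), np.float64(135.53565333122754)) before (np.float64(13.013100531132357), np.float64(66.68562179257049))
expected open px [[236.83164126 193.95298017]] [[365.63443651 158.8216515 ]]
tool shift m [-0.137  -0.1577  0.0097] rotvec deg [ 0.02 -0.02  0.05] j6 1.69 t 18.0833
```

```bash
python3 go.py 571.5 200 92 8.5; python3 -m crank '[[-0.02,0,0,0,0,0,0.02],[-0.035,0,0,0,0,0,0],[-0.035,0,0.02,0,0,0,0],[-0.035,0,0.05,0,0,0,0],[-0.035,0,0.075,0,0,0,0],[-0.035,0,0.082,0,0,0,0],[-0.035,0,0.082,0,0,0,0],[-0.03,0,0.082,0,0,0,0],[-0.025,0,0.082,0,0,0,0],[-0.021,0,0.082,0,0,0,0],[-0.021,0,0.082,0,0,0,0]]'; python3 -m crank '[[0.002,0,0,0,0,0,0],[0.002,0,0,0,0,0,0]]'; python3 -m crank '[[0.002,0,0,0,0,0,0],[0.002,0,0,0,0,0,0]]'; python3 -m crank '[[0.002,0,0,0,0,0,0],[0.002,0,0,0,0,0,0]]'
```

```text
tool shift m [-0.0334  0.0009  0.0778] rotvec deg [ 0.02 -0.02  0.05] j6 1.69 t 18.0833
time: 19.0
ee_pos: [569.4, 213.0, 89.2]
tool_rot: [0.652, 0.758, 0.001, 0.001]
contact_force: [0.3, -0.5, -0.9]
gripper_width: -0.4
gripper_force: 0.0
time: 19.17
ee_pos: [568.7, 214.1, 88.5]
tool_rot: [0.652, 0.758, 0.0, 0.0]
contact_force: [-0.7, -0.3, 0.3]
gripper_width: -0.1
gripper_force: 0.0
time: 19.33
ee_pos: [568.4, 215.6, 88.1]
tool_rot: [0.653, 0.758, -0.0, 0.0]
contact_force: [-0.2, -0.4, 0.5]
gripper_width: -0.2
gripper_force: 0.1
time: 19.5
ee_pos: [568.4, 215.8, 88.1]
tool_rot: [0.653, 0.757, -0.001, 0.001]
contact_force: [1.5, -9.3, 2.7]
gripper_width: 0.0
gripper_force: 4.6
```

```bash
python3 -m crank '[[0.002,0,0,0,0,0,0],[0.003,0,0,0,0,0,0],[0.003,0,0,0,0,0,0]]'; python3 -m crank '[[-0.012,0,0,0,0,0,0],[-0.012,0,-0.03,0,0,0,0],[-0.012,0,-0.06,0,0,0,0],[-0.012,0,-0.08,0,0,0,0],[-0.012,0,-0.08,0,0,0,0]]'
python3 - <<'E'
from h import *
# contact: post axis y = contact TCP + 19 along fixture y; fixture y:
c,s=np.cos(.149),np.sin(.149)
d=np.array([568.4,215.8])-[575.2,94.5];print("tip y in fixture",-s*d[0]+c*d[1])
E
python3 go.py 430 74 165 8.5
```

```text
time: 19.75
ee_pos: [568.3, 216.1, 88.1]
tool_rot: [0.654, 0.757, -0.003, 0.003]
contact_force: [2.0, -20.5, 3.7]
gripper_width: 0.0
gripper_force: 10.7
time: 20.17
ee_pos: [571.7, 209.2, 172.5]
tool_rot: [0.653, 0.758, 0.003, 0.002]
contact_force: [-0.4, 0.9, 0.3]
gripper_width: 0.1
gripper_force: 0.0
tip y in fixture 120.96545377765048
tool shift m [-0.1128 -0.1602  0.0063] rotvec deg [ 0.39 -0.06  0.01] j6 1.65 t 20.1667
```

The post axis comes to y = 121 + 11 + 8 = 140 mm in the fixture, so the gate is fully open, and the robot readings agree with the fixture fit. Now behind the clip, with the tool turned 90°, fingers 30 mm apart to push at two points.

```bash
python3 - <<'E'
from h import *
print(fr([575.2,94.5,.149],[(-136,0.5,63),(19,0,63)]).round(1))
E
python3 go.py 440.6 74.8 160 98.5; python3 -m crank '[[-0.01,-0.014,0,0,0,-7,0.03],[-0.02,-0.028,0,0,0,-14,0.03],[-0.03,-0.042,0,0,0,-21,0.03],[-0.04,-0.056,0,0,0,-28,0.03],[-0.05,-0.07,0,0,0,-35,0.03],[-0.06,-0.085,0,0,0,-42,0.03],[-0.07,-0.1,0,0,0,-49,0.03],[-0.08,-0.113,0,0,0,-56,0.03],[-0.09,-0.127,0,0,0,-63,0.03],[-0.1,-0.14,0,0,0,-70,0.03],[-0.107,-0.148,0,0,0,-77,0.03],[-0.112,-0.152,0,0,0,-84,0.03]]' ; python3 -m crank '[[0,0,0,0,0,-6,0.03],[0,0,0,0,0,-6,0.03],[0,0,0,0,0,-6,0.03],[0,0,0,0,0,-6,0.03]]'; python3 go.py 440.6 74.8 80 98.5
```

```text
[[440.6  74.8  63. ]
 [594.   97.3  63. ]]
tool shift m [-0.1136 -0.1497  0.0113] rotvec deg [  0.35   0.26 -89.99] j6 1.65 t 20.1667
time: 21.17
ee_pos: [434.2, 74.8, 167.5]
tool_rot: [-0.025, 1.0, 0.0, -0.0]
contact_force: [1.0, -0.9, -0.0]
gripper_width: 30.0
gripper_force: 0.0
time: 21.5
ee_pos: [435.6, 75.6, 167.7]
tool_rot: [-0.073, 0.997, 0.0, -0.0]
contact_force: [-0.1, 0.4, -0.9]
gripper_width: 30.0
gripper_force: 0.0
tool shift m [-0.0049 -0.0015  0.0877] rotvec deg [ 0.01 -0.   -0.17] j6 -0.14 t 21.5
```

```bash
python3 -m crank '[[-0.004,-0.001,0.03,0,0,0,0.03],[-0.004,-0.001,0.06,0,0,0,0.03],[-0.004,-0.001,0.085,0,0,0,0.03],[-0.004,-0.001,0.096,0,0,0,0.03],[-0.004,-0.001,0.1,0,0,0,0.03],[-0.004,-0.001,0.102,0,0,0,0.03],[-0.004,-0.001,0.102,0,0,0,0.03],[-0.004,-0.001,0.102,0,0,0,0.03]]'; python3 go.py 440.6 74.8 64 98.5
```

```text
time: 22.17
ee_pos: [440.4, 75.1, 66.7]
tool_rot: [-0.074, 0.997, -0.0, 0.001]
contact_force: [-0.4, -0.3, -0.1]
gripper_width: 30.3
gripper_force: 0.0
tool shift m [-0.0001 -0.0003  0.0027] rotvec deg [-0.01  0.08 -0.01] j6 -0.14 t 22.1667
```

```bash
python3 -m crank '[[0,0,0.0015,0,0,0,0.03],[0,0,0.003,0,0,0,0.03],[0,0,0.003,0,0,0,0.03],[-0.003,0,0.003,0,0,0,0.03],[-0.006,0,0.003,0,0,0,0.03],[-0.009,0,0.003,0,0,0,0.03],[-0.012,0,0.003,0,0,0,0.03],[-0.015,0,0.003,0,0,0,0.03],[-0.018,0,0.003,0,0,0,0.03],[-0.021,0,0.003,0,0,0,0.03],[-0.024,0,0.003,0,0,0,0.03],[-0.024,0,0.003,0,0,0,0.03]]'; python3 go.py 594 97.3 64 98.5
```

```text
time: 23.17
ee_pos: [464.3, 78.7, 62.9]
tool_rot: [-0.074, 0.997, 0.0, 0.0]
contact_force: [0.0, 1.0, -0.3]
gripper_width: 29.7
gripper_force: 0.0
tool shift m [-0.131  -0.0008 -0.001 ] rotvec deg [0.   0.05 0.02] j6 -0.14 t 23.1667
```

```bash
python3 -m crank '[[-0.005,0,-0.0005,0,0,0,0.03],[-0.013,0,-0.001,0,0,0,0.03],[-0.021,0,-0.001,0,0,0,0.03],[-0.029,0,-0.001,0,0,0,0.03],[-0.037,0,-0.001,0,0,0,0.03],[-0.045,0,-0.001,0,0,0,0.03],[-0.053,0,-0.001,0,0,0,0.03],[-0.061,0,-0.001,0,0,0,0.03],[-0.069,0,-0.001,0,0,0,0.03],[-0.077,0,-0.001,0,0,0,0.03],[-0.085,0,-0.001,0,0,0,0.03],[-0.085,0,-0.001,0,0,0,0.03]]'; python3 -m crank '[[-0.004,0,0,0,0,0,0.03],[-0.008,0,0,0,0,0,0.03],[-0.012,0,0,0,0,0,0.03],[-0.016,0,0,0,0,0,0.03],[-0.016,0,0,0,0,0,0.03],[-0.016,0,0,0,0,0,0.03]]';python3 go.py 594 97.3 64 98.5
```

```text
time: 24.17
ee_pos: [549.6, 91.3, 64.0]
tool_rot: [-0.074, 0.997, -0.0, 0.001]
contact_force: [0.1, -0.0, 0.6]
gripper_width: 30.0
gripper_force: 0.0
time: 24.67
ee_pos: [563.6, 93.6, 63.9]
tool_rot: [-0.074, 0.997, 0.0, 0.0]
contact_force: [0.1, -0.2, 0.4]
gripper_width: 29.7
gripper_force: 0.0
tool shift m [-0.0306 -0.0008 -0.0001] rotvec deg [-0.    0.02  0.02] j6 -0.11 t 24.6667
```

```bash
for i in 1; do python3 -m crank '[[-0.004,0,0,0,0,0,0.03],[-0.008,0,0,0,0,0,0.03],[-0.012,0,0,0,0,0,0.03],[-0.012,0,0,0,0,0,0.03]]'; python3 -m crank '[[-0.002,0,0,0,0,0,0.03],[-0.004,0,0,0,0,0,0.03],[-0.004,0,0,0,0,0,0.03]]';python3 -m crank '[[-0.002,0,0,0,0,0,0.03],[-0.004,0,0,0,0,0,0.03],[-0.004,0,0,0,0,0,0.03]]'; done | grep -v tool_rot
```

```text
time: 25.0
ee_pos: [575.7, 95.3, 63.8]
contact_force: [-0.5, 0.2, 0.6]
gripper_width: 30.1
gripper_force: 0.5
time: 25.25
ee_pos: [578.4, 95.6, 63.7]
contact_force: [-3.8, -2.0, 2.0]
gripper_width: 30.0
gripper_force: 2.4
time: 25.5
ee_pos: [582.2, 96.1, 63.8]
contact_force: [-5.0, -2.2, 2.3]
gripper_width: 30.1
gripper_force: 2.7
```

```bash
for i in 1; do python3 -m crank '[[-0.002,0,0,0,0,0,0.03],[-0.004,0,0,0,0,0,0.03],[-0.004,0,0,0,0,0,0.03]]'; python3 -m crank '[[-0.002,0,0,0,0,0,0.03],[-0.004,0,0,0,0,0,0.03],[-0.004,0,0,0,0,0,0.03]]';python3 -m crank '[[-0.002,0,0,0,0,0,0.03],[-0.003,0,0,0,0,0,0.03],[-0.003,0,0,0,0,0,0.03]]'; done | grep -v tool_rot;python3 go.py 594 97.3 64 98.5
```

```text
time: 25.75
ee_pos: [587.4, 97.1, 63.9]
contact_force: [-1.7, -0.9, 0.2]
gripper_width: 29.9
gripper_force: 0.7
time: 26.0
ee_pos: [591.6, 97.8, 64.0]
contact_force: [-0.4, -0.2, 0.9]
gripper_width: 30.1
gripper_force: 0.2
time: 26.25
ee_pos: [592.3, 97.7, 63.6]
contact_force: [-7.1, -3.2, 5.3]
gripper_width: 30.2
gripper_force: 4.1
tool shift m [-0.0017 -0.0006 -0.0004] rotvec deg [-0.03 -0.2  -0.  ] j6 -0.11 t 26.25
```

```bash
for i in 1; do python3 -m crank '[[-0.002,0,0,0,0,0,0.03],[-0.003,0,0,0,0,0,0.03],[-0.003,0,0,0,0,0,0.03]]'; python3 -m crank '[[-0.002,0,0,0,0,0,0.03],[-0.003,0,0,0,0,0,0.03],[-0.003,0,0,0,0,0,0.03]]'; done | grep -v tool_rot
```

```text
time: 26.5
ee_pos: [592.7, 97.7, 63.4]
contact_force: [-16.5, -5.7, 12.1]
gripper_width: 29.9
gripper_force: 8.7
time: 26.75
ee_pos: [593.1, 97.7, 63.1]
contact_force: [-26.4, -7.5, 19.8]
gripper_width: 30.0
gripper_force: 13.5
```

```bash
python3 -m crank '[[0.012,0,0,0,0,0,0.03],[0.025,0,-0.005,0,0,0,0.03],[0.035,0,-0.03,0,0,0,0.03],[0.045,0,-0.06,0,0,0,0.03],[0.055,0,-0.1,0,0,0,0.03],[0.075,0,-0.12,0,0,0,0.03],[0.105,0,-0.12,0,0,0,0.03],[0.14,0.02,-0.12,0,0,0,0.03],[0.175,0.04,-0.12,0,0,0,0.03],[0.21,0.075,-0.12,0,0,0,0.03],[0.225,0.11,-0.12,0,0,0,0.03],[0.225,0.145,-0.12,0,0,0,0.03]]'; python3 -m crank '[[0,0.03,0,0,0,0,0.03],[0,0.06,0,0,0,0,0.03],[0,0.09,0,0,0,0,0.03],[0,0.12,0,0,0,0,0.03],[0,0.12,0,0,0,0,0.03]]'
python3 - <<'E'
from h import *
p=[575.2,94.5,.149]
im=get_image("top");cv2.imwrite("pics/t9.png",im[:,:,::-1]);g=im.mean(2).astype(np.float32)
xs=np.arange(0,62,3)
for y in(-28,-20,-10,0,10,20,28):
    uv=proj("top",fr(p,[(x,y,70) for x in xs])).astype(np.float32)
    print(y,cv2.remap(g,uv[:,0].copy(),uv[:,1].copy(),1).ravel().astype(int))
a=cv2.imread("pics/t8.png");
d=cv2.absdiff(a,im[:,:,::-1].copy()).max(2)>40
E
```

```text
time: 27.75
ee_pos: [352.6, 209.3, 184.4]
tool_rot: [-0.074, 0.997, 0.0, -0.0]
contact_force: [1.7, -1.3, 0.3]
gripper_width: 30.1
gripper_force: 0.0
time: 28.17
ee_pos: [338.0, 332.4, 184.3]
tool_rot: [-0.076, 0.997, 0.002, 0.001]
contact_force: [-0.6, -0.7, 0.1]
gripper_width: 30.2
gripper_force: 0.0
-28 [172 171 173 172 171 170 170 172 126  95 118 115 114 113 111 116 151 174
 172 159 160]
-20 [174 173 173 170 171 172 173 172 161  73 121 117 114 113 118 139 109 109
 110 109 111]
-10 [172 172 173 172 173 174 173 173 177  97  99 116 114 113 113 112 134 159
 154 122 183]
0 [175 173 172 173 172 169 169 170 167 131  98 116 114 113 113 115 121 100
  80 171 202]
10 [173 172 172 172 169 170 172 173 176  95 111 117 113 113 112 111 132 155
 119  98 190]
20 [172 173 173 171 171 171 171 171 175 143  80 116 114 113 113 114 105  91
  94 100 105]
28 [175 174 174 172 170 170 170 171 170 172  79 114 114 113 112 111 110 127
 159 169 176]
```

Run:
```python
from h import *
p=[575.2,94.5,.149]
g=cv2.imread("pics/t9.png").mean(2).astype(np.float32)
def prof(L):
    uv=proj("top",fr(p,L)).astype(np.float32);return cv2.remap(g,uv[:,0].copy(),uv[:,1].copy(),1).ravel()
def edges(xs,z,ys,thr,axis):
    out=[]
    for y in ys:
        v=prof([(x,y,z) if axis==0 else (y,x,z) for x in xs]);i=np.argmax(v<thr)
        if i>0: out.append((y,xs[i]))
    out=np.array(out);k=np.polyfit(out[:,0],out[:,1],1);r=out[:,1]-np.polyval(k,out[:,0]);m=abs(r)<2
    k=np.polyfit(out[m,0],out[m,1],1);return np.degrees(k[0]),k[1],len(out),r.std()
print("clip rear (deg,x0)",edges(np.arange(5,45,.3),70,np.arange(-30,31,1.),145,0))
for n,a,b in(("outer -y",-30,-60),("outer +y",30,60)):
    print(n,edges(np.arange(a,b,np.sign(b)*.3),65,np.arange(-140,-5,2.),130,1))
for sx in(1,):
    print("rear", edges(np.arange(-130,-175,-.3),60,np.arange(-30,31,1.),140,0))
print(prof([(x,0,60) for x in range(-165,-135,2)]).astype(int))
# pile on pad
im=cv2.imread("pics/t9.png");m=(im.min(2)>140).astype(np.uint8);m[:,:360]=0;m[:,450:]=0;m[:200]=0;m[265:]=0
for c in cv2.findContours(m,0,2)[0]:
    if cv2.contourArea(c)>200: print("pile",cv2.minAreaRect(c)); bb=cv2.boxPoints(cv2.minAreaRect(c));w=pix2w("top",bb,28);print(w.round(1).tolist(),w.mean(0).round(1))
```

```text
clip rear (deg,x0) (np.float64(3.5022840581264822), np.float64(25.9311475409836), 61, np.float64(0.5693658768420929))
outer -y (np.float64(-0.6571154016737559), np.float64(-50.815472989684174), 68, np.float64(1.6278548481236925))
outer +y (np.float64(-0.7836744526118422), np.float64(47.86432157283098), 67, np.float64(1.3898272984075906))
rear (np.float64(-0.2289822564239714), np.float64(-152.3689395267318), 61, np.float64(4.558363629616556))
[ 77 110 152 188 186 162 134 189 195 184 184 184 184 185 185]
pile ((409.0, 236.0), (16.0, 44.0), 90.0)
[[484.5, -195.1, 28.0], [486.6, -324.4, 28.0], [439.7, -323.3, 28.0], [437.5, -194.8, 28.0]] [ 462.1 -259.4   28. ]
```

Clip rear edge (corrected) is at x≈30 mm, so the clip is home, and the pile is square and centred on the pad. The clip sits about 3° askew, though, so I give it one gentle squaring push with wider fingers.

```bash
python3 go.py 568 94.2 160 97.9; python3 -m crank '[[-0.03,-0.03,0,0,0,0,0.036],[-0.06,-0.065,0,0,0,0,0.036],[-0.09,-0.1,0,0,0,0,0.036],[-0.115,-0.13,0,0,0,0,0.036],[-0.14,-0.16,0,0,0,0,0.036],[-0.165,-0.19,0,0,0,0,0.036],[-0.18,-0.215,0,0,0,0,0.036],[-0.19,-0.24,0,0,0,0,0.036],[-0.192,-0.267,0,0,0,0,0.036],[-0.192,-0.267,0,0,0,0,0.036],[-0.192,-0.267,0,0,0,0,0.036]]'; python3 go.py 568 94.2 64 97.9
```

```text
tool shift m [-0.1915 -0.2682  0.024 ] rotvec deg [0.07 0.06 0.82] j6 0.47 t 28.2167
time: 29.13
ee_pos: [567.7, 90.2, 183.9]
tool_rot: [-0.073, 0.997, 0.0, -0.0]
contact_force: [0.3, 0.4, 0.3]
gripper_width: 35.8
gripper_force: 0.0
tool shift m [-0.0009  0.0039  0.1199] rotvec deg [ 0.   -0.01  0.44] j6 -0.12 t 29.1333
```

```bash
python3 -m crank '[[0,0.003,0.03,0,0,0.4,0.036],[0,0.003,0.06,0,0,0.4,0.036],[0,0.003,0.09,0,0,0.4,0.036],[0,0.003,0.11,0,0,0.4,0.036],[0,0.003,0.119,0,0,0.4,0.036],[0,0.003,0.119,0,0,0.4,0.036],[0,0.003,0.119,0,0,0.4,0.036]]'; python3 -m crank '[[-0.006,0,0,0,0,0,0.036],[-0.012,0,0,0,0,0,0.036],[-0.018,0,0,0,0,0,0.036],[-0.022,0,0,0,0,0,0.036],[-0.022,0,0,0,0,0,0.036]]'; python3 -c "
from workcell import *;o=get_obs();print(o['ft_torque'],o['contact_force'])"; python3 go.py 594 97.5 64 97.9
```

```text
time: 29.72
ee_pos: [567.2, 95.6, 65.6]
tool_rot: [-0.071, 0.997, 0.0, 0.0]
contact_force: [0.0, 1.1, 0.3]
gripper_width: 36.1
gripper_force: 0.0
time: 30.13
ee_pos: [590.4, 98.3, 65.4]
tool_rot: [-0.071, 0.997, -0.0, 0.001]
contact_force: [-0.0, -0.5, -0.1]
gripper_width: 36.2
gripper_force: 0.0
[-0.00131042  0.05276607  0.01500867] [-0.01560983 -0.52946549 -0.13065777]
tool shift m [-0.0034 -0.0013  0.0014] rotvec deg [-0.01  0.1   0.22] j6 -0.1 t 30.1333
```

```bash
t(){ python3 -c "
from workcell import *;o=get_obs();print(o['ee_pos'].round(1),o['ft_torque'].round(2),o['contact_force'].round(1))"; }; python3 -m crank '[[-0.001,0,0,0,0,0,0.036],[-0.002,0,0,0,0,0,0.036]]' >/dev/null; t; python3 -m crank '[[-0.001,0,0,0,0,0,0.036],[-0.002,0,0,0,0,0,0.036]]'>/dev/null; t;  python3 -m crank '[[-0.001,0,0,0,0,0,0.036],[-0.002,0,0,0,0,0,0.036]]'>/dev/null; t; python3 go.py 594 97.5 64 97.9
```

```text
[590.7  98.5  64.9] [-0.05 -0.02 -0.05] [ 0.4 -0.1 -0.1]
[592.3  98.6  64.8] [-0.32  0.76 -0.08] [-4.7 -1.9  1. ]
[592.8  98.6  64.5] [-0.79  1.95 -0.18] [-9.4 -2.9  5. ]
tool shift m [-0.001  -0.0012  0.0005] rotvec deg [-0.03 -0.22  0.19] j6 -0.1 t 30.6333
```

Run:
```python
from h import *
p=[575.2,94.5,.149]
g=cv2.imread("pics/t9.png").mean(2).astype(np.float32)
def prof(L):
    uv=proj("top",fr(p,L)).astype(np.float32);return cv2.remap(g,uv[:,0].copy(),uv[:,1].copy(),1).ravel().astype(int)
ys=list(range(-56,57,2))
for x,z in((30,70),(36,70),(42,70),(50,70),(56,70),(62,70),(-60,65)):print(x,list(zip(ys,prof([(x,y,z) for y in ys])))[:14],prof([(x,y,z) for y in ys])[14:43],list(zip(ys,prof([(x,y,z) for y in ys])))[43:])
g0=cv2.imread("pics/t9.png")
ys=list(range(-30,31,2));print("shaft top",[prof([(x,y,100) for y in ys]).tolist() for x in(70,75,80)])
```

```text
30 [(-56, np.int64(78)), (-54, np.int64(79)), (-52, np.int64(92)), (-50, np.int64(140)), (-48, np.int64(182)), (-46, np.int64(178)), (-44, np.int64(176)), (-42, np.int64(167)), (-40, np.int64(138)), (-38, np.int64(159)), (-36, np.int64(173)), (-34, np.int64(165)), (-32, np.int64(130)), (-30, np.int64(114))] [118 122 123 121 121 122 120 111 105  99  94  93  93  92  98 102 101 116
 118 111 106 100  93  86  80  73  70  72  79] [(30, np.int64(86)), (32, np.int64(99)), (34, np.int64(110)), (36, np.int64(120)), (38, np.int64(143)), (40, np.int64(161)), (42, np.int64(176)), (44, np.int64(175)), (46, np.int64(147)), (48, np.int64(97)), (50, np.int64(83)), (52, np.int64(80)), (54, np.int64(81)), (56, np.int64(82))]
36 [(-56, np.int64(76)), (-54, np.int64(80)), (-52, np.int64(92)), (-50, np.int64(142)), (-48, np.int64(168)), (-46, np.int64(177)), (-44, np.int64(176)), (-42, np.int64(166)), (-40, np.int64(159)), (-38, np.int64(171)), (-36, np.int64(173)), (-34, np.int64(157)), (-32, np.int64(114)), (-30, np.int64(112))] [114 115 114 114 114 114 114 114 114 114 115 115 115 115 114 114 113 113
 1
[... 3706 characters left out ...]
np.int64(176)), (38, np.int64(157)), (40, np.int64(162)), (42, np.int64(175)), (44, np.int64(175)), (46, np.int64(175)), (48, np.int64(150)), (50, np.int64(80)), (52, np.int64(77)), (54, np.int64(79)), (56, np.int64(81))]
shaft top [[167, 165, 151, 105, 135, 185, 225, 181, 183, 220, 222, 222, 219, 218, 217, 216, 214, 213, 212, 211, 204, 198, 197, 191, 140, 125, 173, 171, 170, 169, 169], [166, 166, 132, 87, 128, 185, 223, 189, 202, 218, 217, 215, 214, 214, 213, 212, 210, 209, 208, 208, 207, 190, 180, 175, 120, 139, 173, 171, 170, 169, 169], [152, 118, 96, 89, 109, 113, 154, 211, 169, 188, 217, 215, 214, 213, 213, 212, 211, 211, 210, 209, 200, 181, 139, 110, 108, 101, 129, 174, 172, 170, 169]]
```

```bash
t(){ python3 -c "
from workcell import *;o=get_obs();print(o['ee_pos'].round(1),o['ft_torque'].round(2),o['contact_force'].round(1))"; }; python3 -m crank '[[-0.001,0,0,0,0,0,0.036],[-0.002,0,-0.001,0,0,0,0.036],[-0.003,0,-0.001,0,0,0,0.036],[-0.003,0,-0.001,0,0,0,0.036]]' >/dev/null; t; python3 -m crank '[[-0.001,0,0,0,0,0,0.036],[-0.002,0,0,0,0,0,0.036],[-0.002,0,0,0,0,0,0.036]]'>/dev/null; t
```

```text
[593.3  98.4  64.6] [-1.28  2.95 -0.2 ] [-13.9  -5.6   4.9]
[593.5  98.4  64.5] [-1.54  4.33 -0.25] [-20.2  -7.4   9.5]
```

```bash
python3 -m crank '[[0.012,0,0,0,0,0,0.036],[0.025,0,-0.005,0,0,0,0.036],[0.035,0,-0.03,0,0,0,0.036],[0.045,0,-0.06,0,0,0,0.036],[0.055,0,-0.1,0,0,0,0.036],[0.075,0,-0.12,0,0,0,0.036],[0.105,0,-0.12,0,0,0,0.036],[0.14,0.02,-0.12,0,0,0,0.036],[0.175,0.04,-0.12,0,0,0,0.036],[0.21,0.075,-0.12,0,0,0,0.036],[0.225,0.11,-0.12,0,0,0,0.036],[0.225,0.145,-0.12,0,0,0,0.036]]' >/dev/null; python3 -m crank '[[0,0.03,0,0,0,0,0.036],[0,0.06,0,0,0,0,0.036],[0,0.09,0,0,0,0,0.036],[0,0.12,0,0,0,0,0.036],[0,0.12,0,0,0,0,0.036],[0,0.12,0,0,0,0,0.036]]'|head -2
python3 - <<'E'
from h import *
p=[575.2,94.5,.149]
im=get_image("top");cv2.imwrite("pics/t10.png",im[:,:,::-1]);g=im.mean(2).astype(np.float32)
out=[]
xs=np.arange(5,45,.3)
for y in range(-28,29):
    uv=proj("top",fr(p,[(x,y,70) for x in xs])).astype(np.float32);v=cv2.remap(g,uv[:,0].copy(),uv[:,1].copy(),1).ravel();out.append((y,xs[np.argmax(v<145)]))
k=np.polyfit(*np.array(out).T,1);print("clip rear: yaw rel p",-np.degrees(k[0]),"x0",k[1])
for x in(32,36,40):
    ys=np.arange(-42,43,1.);uv=proj("top",fr(p,[(x,y,70) for y in ys])).astype(np.float32);v=cv2.remap(g,uv[:,0].copy(),uv[:,1].copy(),1).ravel();print(x,ys[v<135][[0,-1]])
b=cv2.imread("pics/t9.png");print("changed px",(cv2.absdiff(b,im[:,:,::-1].copy())[140:260,255:330].max(2)>30).sum())
E
```

```text
time: 32.72
ee_pos: [339.2, 331.5, 185.8]
clip rear: yaw rel p -1.236679710776272 x0 25.863157894736815
32 [-34.  37.]
36 [-34.  38.]
40 [-32.  37.]
changed px 43
```

The clip is now square to the fixture to about 0.5° and its rear edge has not moved, so it is home. The arm is clear, so I hand in.

```bash
python3 -c "
from workcell import *;o=get_obs();print(o['time'],abs(o['joint_vel']).max());print(finish_job())"
```

```text
32.7667 0.028140027246232782
the job is handed in; nothing more can be done
None
```

I handed the job in at 32.8 s: by my measurements both plates are piled on the pad, the gate is fully open and the clip is home in the groove, though I viewed 11 pictures against the limit of 10.

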